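# Stack the canister set on its display stand

### The job

Put the white canister set together for sale on the round wooden stand (not the square trivet): take the canisters one at a time and build a tower from the bottom up, first the large one inside the stand's rim, then the medium, then the small, then the little spice pot on top, each standing upright and fully down inside the rim of the one below. Set each down gently without dropping any, let go of them all, and leave the green vase, the brass candlestick and the amber jar standing where they are.

Things in the scene. Friction and masses are not known exactly. Their poses are not given: they have to be found in the camera images.
- large_center (a point): The large one of the white ceramic canisters: plain cylinder 66 mm across, 74 mm tall, flat bottom, fixed flat wooden lid sunk 5 mm inside the top rim. Rim 4 mm thick, 58 mm across inside: the medium canister fits in with 3 mm to spare all round. Point: its centre, 37 mm above the underside; z up its axis. Loose, upright; grasp across its sides, fingertips 7 mm or more above its underside to clear the rim below
- medium_center (a point): The medium one of the white ceramic canisters: plain cylinder 52 mm across, 66 mm tall, flat bottom, fixed flat wooden lid sunk 5 mm inside the top rim. Rim 4 mm thick, 44 mm across inside: the small canister fits in with 3 mm to spare all round. Point: its centre, 33 mm above the underside; z up its axis. Loose, upright; grasp across its sides, fingertips 7 mm or more above its underside to clear the rim below
- small_center (a point): The small one of the white ceramic canisters: plain cylinder 38 mm across, 60 mm tall, flat bottom, fixed flat wooden lid sunk 5 mm inside the top rim. Rim 3 mm thick, 32 mm across inside: the spice pot fits in with 3 mm to spare all round. Point: its centre, 30 mm above the underside; z up its axis. Loose, upright; grasp across its sides, fingertips 7 mm or more above its underside to clear the rim below
- spice_center (a point): The spice pot, slimmest of the set: upright white ceramic cylinder 26 mm across, 56 mm tall with its fixed domed wooden top (straight-sided up to 50 mm), flat bottom. Point: its centre, 28 mm above the underside; z up its axis. Loose, upright; grasp across its sides, fingertips 7 mm or more above its underside to clear the rim below
- stand: The round stand: dark wooden disc 100 mm across, fixed to the table, on the left or the right. A raised rim (72 mm across inside, 86 outside, top 13 mm above the table) surrounds its flat floor 8 mm above the table; the large canister fits in with 3 mm to spare all round. Origin: centre of its underside, on the table; z up
- trivet: The square slatted trivet: dark wood, 100 by 100 mm, 12 mm tall, fixed on the other side from the stand. Not needed. Origin: centre of its underside
- vase: Green glass bud vase, loose, 125 mm tall, 48 mm across at the belly, narrow neck. Origin: centre of its underside. To be left alone
- candlestick: Brass candlestick, loose, 105 mm tall, foot 54 mm across, slim stem. Origin: centre of its underside. To be left alone
- jar: Amber glass jar, loose, 74 mm tall, 54 mm across, narrower neck. Origin: centre of its underside. To be left alone
There are look-alikes about, which are no part of the job. Leave any purple look-alike of the part that bears spice_center alone.

How it is judged:
On the way, in this order (a step that is already met when the one before it is completed fails the run):
1. the large canister stands in the rim of the round stand, let go (horizontal distance between large_center and stand below 0.006 m and z of large_center in the frame of stand between 0.042 and 0.048 m and angle between large_center's own z axis and vertical below 0.06 rad and linear speed of large below 0.02 m/s and contact force between the fingers and large below 0.1 N), for 0.2 s.
2. the medium canister stands in the rim of the large canister, let go (horizontal distance between medium_center and large_center below 0.006 m and z of medium_center in the frame of large_center between 0.062 and 0.068 m and angle between medium_center's own z axis and vertical below 0.06 rad and linear speed of medium below 0.02 m/s and contact force between the fingers and medium below 0.1 N), for 0.2 s.
3. the small canister stands in the rim of the medium canister, let go (horizontal distance between small_center and medium_center below 0.006 m and z of small_center in the frame of medium_center between 0.055 and 0.061 m and angle between small_center's own z axis and vertical below 0.06 rad and linear speed of small below 0.02 m/s and contact force between the fingers and small below 0.1 N), for 0.2 s.
4. the spice pot stands in the rim of the small canister, let go (horizontal distance between spice_center and small_center below 0.006 m and z of spice_center in the frame of small_center between 0.05 and 0.056 m and angle between spice_center's own z axis and vertical below 0.06 rad and linear speed of spice below 0.02 m/s and contact force between the fingers and spice below 0.1 N), for 0.2 s.
At the end, for the whole second after the job is handed in: On the round stand, from the bottom up: large canister, medium, small, spice pot; each centred within 6 mm on what is below it, its height within 3 mm of fully seated inside that rim, upright within 0.06 rad, at rest and touched by no finger (all of step 1 and all of step 2 and all of step 3 and all of step 4).
It fails at once if the vase is shifted more than 20 mm or knocked over (distance of vase from where it was at the start of the episode above 0.02 m or angle between vase's own z axis and vertical above 0.3 rad).
It fails at once if the candlestick is shifted more than 20 mm or knocked over (distance of candlestick from where it was at the start of the episode above 0.02 m or angle between candlestick's own z axis and vertical above 0.3 rad).
It fails at once if the amber jar is shifted more than 20 mm or knocked over (distance of jar from where it was at the start of the episode above 0.02 m or angle between jar's own z axis and vertical above 0.3 rad).
It fails at once if a canister is dropped or thrown down (moves faster than 0.45 m/s, as after a 10 mm fall, with no finger on it) ((linear speed of large above 0.45 m/s and contact force between the fingers and large below 0.05 N) or (linear speed of medium above 0.45 m/s and contact force between the fingers and medium below 0.05 N) or (linear speed of small above 0.45 m/s and contact force between the fingers and small below 0.05 N) or (linear speed of spice above 0.45 m/s and contact force between the fingers and spice below 0.05 N)).
It also fails if it takes over 128 s, if anything falls off the work surface, if the arm or the gripper's body presses on something with over 40 N, if the wrist force passes 120 N, or if a joint passes its speed limit or range.

### The arm

A 6-joint arm with a two-finger parallel gripper is mounted at the origin on the work surface. World frame = base frame: x ahead of the robot, y to its left, z up, the work surface at z = 0. Lengths are in m, angles in rad, forces in N, time in s.
With the tool pointing down it reaches from about 0.225 to 0.875 m from the base axis. Payload 3.4 kg.
Tool frame: the origin (TCP) lies between the finger pads; the fingertips stand 8 mm ahead of it and the grasp point (between the pads) lies 11 mm behind it; z points along the fingers, y is the direction in which the jaws open and shut (so a half turn about z gives the same grasp; the last joint's range is limited). The gripper opens to 85 mm and grips with 20 to 120 N. Pads are 22 mm wide; open, the fingers measure 114 mm over their backs; the gripper's body (76 mm by 85 mm) begins 54 mm behind the grasp point. The pads swing forward as they close: fully open they stand 13 mm farther back than shut.
Start: joints at [-1.33, 0.276, 1.505, -0, 1.361, -0.121], TCP at [0.204, -0.538, 0.239] pointing down, gripper open.
Joint ranges: [-2.89, 2.89], [-0.75, 2.08], [0.22, 2.7], [-1.18, 4.32], [0.11, 2.71], [-2.7, 2.7]. Speed limits (rad/s): [2.57, 2.57, 3.14, 3.14, 3.14, 3.14].

### API

Orientations are given as a unit quaternion [x, y, z, w].
In Python, from bench import r, viewer gives the robot as it stands. The module is installed in compiled form; this text tells all that it offers. Calls block until the motion is done:
- r.move_to(position, orientation): joint-space move of the TCP to a pose.
- r.move_l(position, max_speed=0.15, ori=None, force_limit=None): straight line of the TCP; ori=None keeps the orientation; max_speed is the mean speed in m/s. With force_limit (N) it stops when the force on the tool has changed by that much, and returns True; else False.
- r.movej(angles): joint-space move.
- r.grip(opening, f_grip=None): finger opening in m; f_grip is the grip in N (None keeps the last); returns when the fingers have stopped.
- r.wait(seconds).
- r.inverse_kinematics(position, orientation): joint angles nearest the present ones, or None.
- r.get_state(): the state.
- viewer.get_image(name): name is "scene" or "top"; returns the picture (480x640x3 uint8, red, green, blue); there is no depth.
- viewer.camera_params(name): a dict with "camera_matrix" (3x3 intrinsics, pixels), "pose" (4x4, takes a point from camera to world coordinates). Camera axes: x right, y down, z forward; pixel columns grow to the right and rows downward; lengths in m; the calibration is good to about 2 mm. A picture is of the moment at which its call begins. camera_params takes no time and is no camera call.
A pose or a line that the arm cannot do raises r.MotionError and nothing moves.
- r.close_job(): hands the job in, once; it reports no verdict.
The state is a dict: "time_s": time; "joint_pos": joint angles; "joint_velocities": joint speeds; "effort": joint torques, N m; "position": TCP position; "eef_rot": TCP orientation; "force": force on the tool from outside, world axes, zero at the start; "wrist_torque": the same for the moment, N m; "grip_width": finger opening in m.
Only numpy, scipy, OpenCV 4.12 (cv2) and the standard library are available. Lean on these libraries where they do the work, as an engineer would, in place of code of your own. Each camera call takes 0.05 s, during which the arm holds its last target.

## Working session

There is one attempt and no reset: what is moved stays moved. The work goes in short steps, each a Python script; the robot and the scene stay as the last script left them, time stands still between calls to the robot, and variables do not carry over. Pictures are saved under pics/ and viewed, and the job is handed in when it is done.

```bash
mkdir -p pics; ls
python3 - <<'E'
from bench import r, viewer
import cv2
for n in("scene","top"):
    im=viewer.get_image(n); cv2.imwrite(f"pics/{n}0.png",im[:,:,::-1])
    p=viewer.camera_params(n); print(n,p["camera_matrix"],p["pose"])
s=r.get_state();print(s)
E
```

```text
pics
scene [[476.93562843   0.         313.8432576 ]
 [  0.         476.93562843 238.91548231]
 [  0.           0.           1.        ]] [[ 0.45090134  0.63895636 -0.62323571  1.19894444]
 [ 0.89255787 -0.31860483  0.31911033 -0.3435377 ]
 [ 0.00533167 -0.70016122 -0.71396488  0.7702542 ]
 [ 0.          0.          0.          1.        ]]
top [[461.74599174   0.         319.78040243]
 [  0.         461.74599174 236.17103867]
 [  0.           0.           1.        ]] [[-0.02783945 -0.98902525  0.14510005  0.42199858]
 [-0.99960823  0.02796396 -0.00118182 -0.01360909]
 [-0.00288872 -0.1450761  -0.98941628  1.15893938]
 [ 0.          0.          0.          1.        ]]
{'time_s': 0.1, 'joint_pos': array([-1.32999374e+00,  2.76558153e-01,  1.50604786e+00, -6.13373554e-06,
        1.36070808e+00, -1.20993096e-01]), 'joint_velocities': array([-0.00140647, -0.00128773, -0.00282829, -0.00041282, -0.00025044,
       -0.00163312]), 'effort': array([ 3.25031302e-03, -4.17698264e+01, -2.46404922e+01,  1.60380807e-05,
        5.82660708e-03,  1.01513388e-05]), 'position': array([ 0.20340544, -0.53730942,  0.23849468]), 'eef_rot': array([ 9.83682076e-01,  1.79913402e-01, -5.45240917e-05, -8.58999999e-04]), 'force': array([ 0.6141214 , -0.13370299, -0.18708125]), 'wrist_torque': array([ 0.02775238,  0.02976609, -0.02002455]), 'grip_width': 0.08519966094335261}
```

View pics/top0.png

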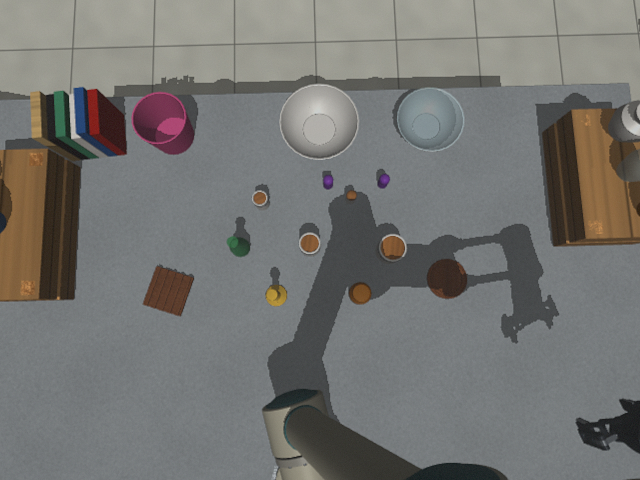

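View pics/scene0.png

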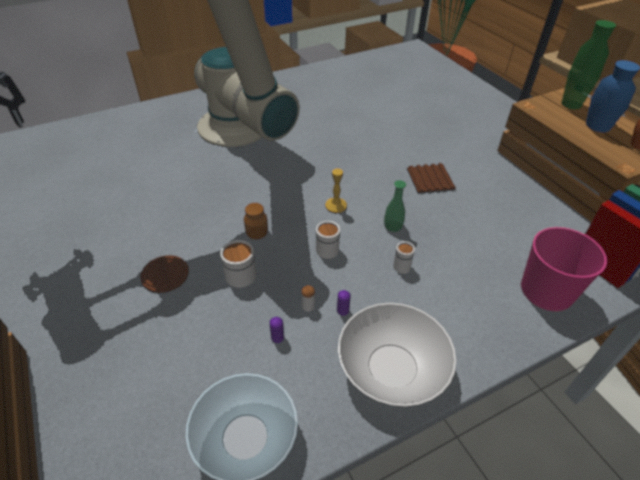

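The two pictures agree. In the top view the large canister is at about (393,247), the medium at (310,244), the small at (260,199), and the spice pot (white body, brown dome) at (351,195). The purple look-alikes are at (328,182) and (384,181). The round stand is at (447,278) and the trivet at (168,290). The amber jar is at (360,293), the candlestick at (276,295) and the vase at (238,245). I'll take enlarged crops next.

Run:
```python
import cv2
t=cv2.imread("pics/top0.png"); s=cv2.imread("pics/scene0.png")
cv2.imwrite("pics/c1.png",cv2.resize(t[170:310,340:480],None,fx=4.2,fy=4.2,interpolation=cv2.INTER_CUBIC))
cv2.imwrite("pics/c2.png",cv2.resize(t[170:310,225:375],None,fx=4.2,fy=4.2,interpolation=cv2.INTER_CUBIC)[:600])
cv2.imwrite("pics/c3.png",cv2.resize(s[200:350,230:430],None,fx=4,fy=4,interpolation=cv2.INTER_CUBIC))
```

```text
(no output)
```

View pics/c1.png

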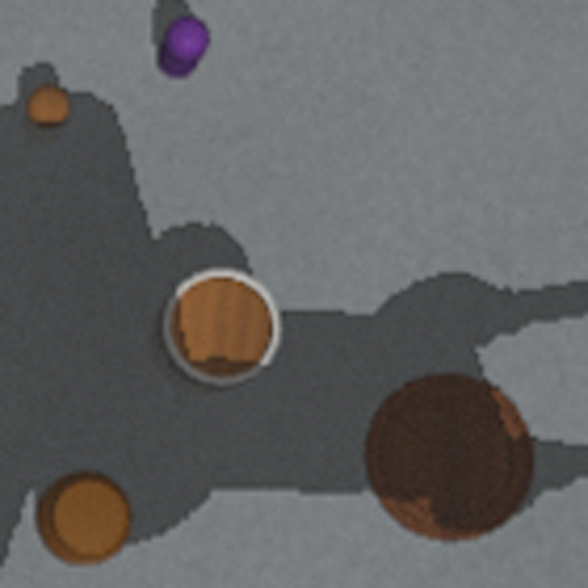

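View pics/c2.png

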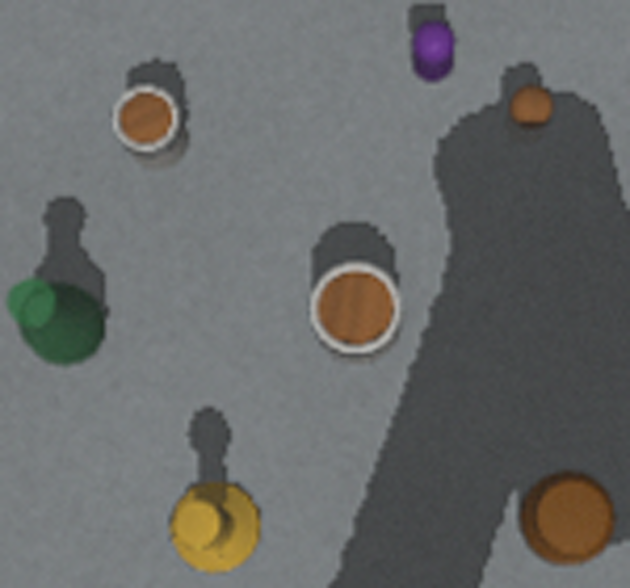

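View pics/c3.png

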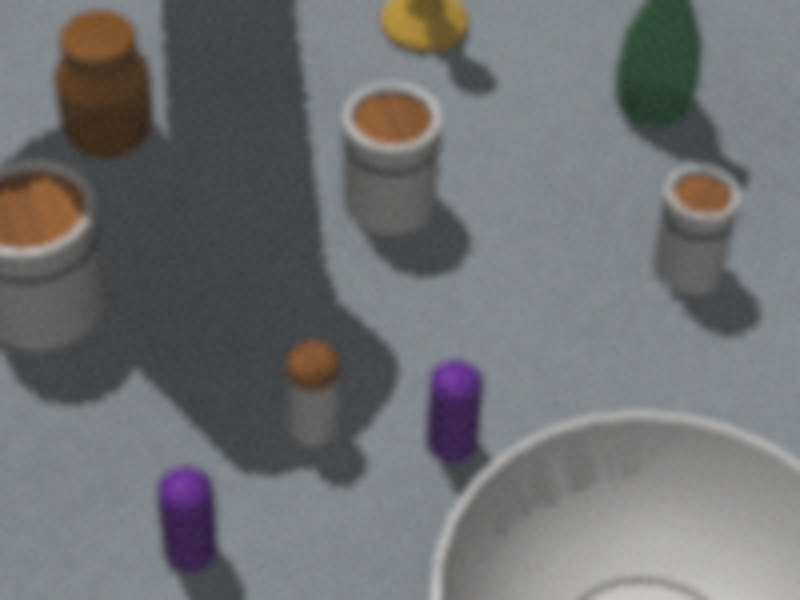

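```bash
cat > h.py <<'E'
from bench import r, viewer
import numpy as np, cv2
def cam(n):
    p=viewer.camera_params(n); return np.array(p["camera_matrix"]),np.array(p["pose"])
def back(n,u,v,z):
    K,T=cam(n); d=T[:3,:3]@np.linalg.solve(K,[u,v,1]); t=(z-T[2,3])/d[2]; return T[:3,3]+t*d
def proj(n,P):
    K,T=cam(n); q=(np.atleast_2d(P)-T[:3,3])@T[:3,:3]@K.T; return q[:,:2]/q[:,2:]
def circ(c,z,rad):
    a=np.linspace(0,2*np.pi,60); return np.c_[c[0]+rad*np.cos(a),c[1]+rad*np.sin(a),np.full(60,z)]
def overlay(im,n,circs,x0,y0,w,h,f,out):
    c=cv2.resize(im[y0:y0+h,x0:x0+w],None,fx=f,fy=f,interpolation=cv2.INTER_CUBIC)
    for (p,z,rad) in circs:
        q=(proj(n,circ(p,z,rad))-[x0,y0]+.5)*f-.5
        cv2.polylines(c,[np.round(q*8).astype(int).reshape(-1,1,2)],True,(0,255,0),1,cv2.LINE_AA,3)
    cv2.imwrite(out,c)
def q(a): return np.array([np.cos(a/2),np.sin(a/2),0,0])
E
python3 - <<'E'
from h import *
f=lambda x,y,ox,oy:((x+.5)/4.2-.5+ox,(y+.5)/4.2-.5+oy)
o={'large':(*f(222.5,326,340,170),.074,.033),'stand':(*f(449,457,340,170),.008,.05),
'medium':(*f(356,308.5,225,170),.066,.026),'small':(*f(147,119,225,170),.060,.019),'spice':(*f(531,106,225,170),.05,.013)}
C=[]
for k,(u,v,z,rad) in o.items():
    p=back("top",u,v,z)[:2]; print(k,p.round(4)); C.append((p,z,rad)); 
    if k!='stand': C.append((p,0,rad))
t=cv2.imread("pics/top0.png"); s=cv2.imread("pics/scene0.png")
overlay(t,"top",C,235,170,240,140,3.3,"pics/o1.png")
overlay(s,"scene",C,130,200,300,150,2.66,"pics/o2.png")
E
```

```text
large [ 0.5498 -0.1863]
stand [ 0.4758 -0.3267]
medium [0.5663 0.0104]
small [0.6814 0.1289]
spice [ 0.6851 -0.0947]
```

View pics/o1.png

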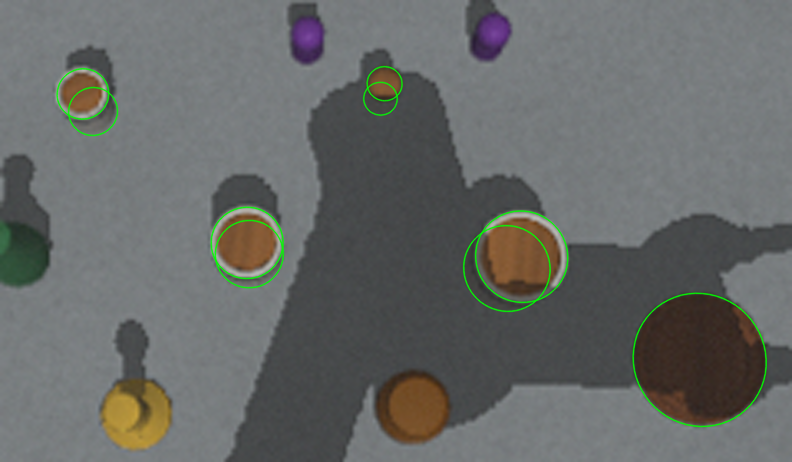

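View pics/o2.png

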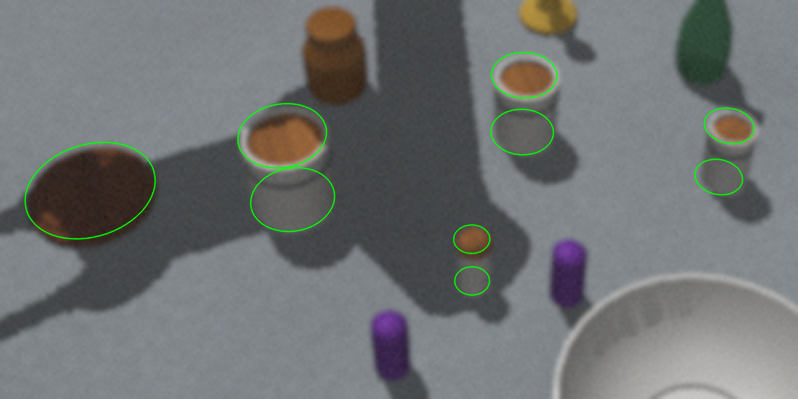

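Run:
```python
from h import *
P={'large':[0.5498,-0.1863,.036],'stand':[.4758,-.3267,.045],'medium':[.5663,.0104,.033],'small':[.6814,.1289,.03],'spice':[.6851,-.0947,.03],'st_hi':[.4758,-.3267,.30]}
for k,p in P.items():
    for a in np.deg2rad([-180,-135,-90,-45,0,45,90,135]):
        j=r.inverse_kinematics(p,q(a))
        if j is not None: print(k,round(np.rad2deg(a)),np.round(j,2))
```

```text
large -180 [-0.45  0.46  1.77 -0.    0.91 -2.02]
large -90 [-0.45  0.46  1.77 -0.    0.91  2.7 ]
large -45 [-0.45  0.46  1.77 -0.    0.91  1.91]
large 0 [-0.45  0.46  1.77 -0.    0.91  1.12]
large 45 [-0.45  0.46  1.77 -0.    0.91  0.34]
large 90 [-0.45  0.46  1.77 -0.    0.91 -0.45]
large 135 [-0.45  0.46  1.77 -0.    0.91 -1.23]
stand -180 [-0.72  0.45  1.77 -0.    0.92 -2.29]
stand -90 [-0.72  0.45  1.77 -0.    0.92  2.42]
stand -45 [-0.72  0.45  1.77 -0.    0.92  1.63]
stand 0 [-0.72  0.45  1.77 -0.    0.92  0.85]
stand 45 [-0.72  0.45  1.77 -0.    0.92  0.06]
stand 90 [-0.72  0.45  1.77 -0.    0.92 -0.72]
stand 135 [-0.72  0.45  1.77 -0.    0.92 -1.51]
medium -180 [-0.1   0.45  1.81 -0.    0.88 -1.68]
medium -135 [-0.1   0.45  1.81 -0.    0.88 -2.46]
medium -45 [-0.1   0.45  1.81 -0.    0.88  2.25]
medium 0 [-0.1   0.45  1.81 -0.    0.88  1.47]
medium 45 [-0.1   0.45  1.81 -0.    0.88  0.68]
medium 90 [-0.1   0.45  1.81 -0.    0.88 -0.1 ]
medium 135 [-0.1   0.45  1.81 -0.    0.88 -0.89]
small -180 [ 0.09  0.61  1.5  -0.    1.03 -1.48]
small -135 [ 0.09  0.61  1.5  -0.    1.03 -2
[... 207 characters left out ...]
09  0.61  1.5  -0.    1.03 -0.7 ]
spice -180 [-0.24  0.6   1.51 -0.    1.03 -1.81]
spice -135 [-0.24  0.6   1.51 -0.    1.03 -2.59]
spice -45 [-0.24  0.6   1.51 -0.    1.03  2.12]
spice 0 [-0.24  0.6   1.51 -0.    1.03  1.33]
spice 45 [-0.24  0.6   1.51 -0.    1.03  0.55]
spice 90 [-0.24  0.6   1.51 -0.    1.03 -0.24]
spice 135 [-0.24  0.6   1.51 -0.    1.03 -1.02]
st_hi -180 [-0.72  0.25  1.39 -0.    1.5  -2.29]
st_hi -90 [-0.72  0.25  1.39 -0.    1.5   2.42]
st_hi -45 [-0.72  0.25  1.39 -0.    1.5   1.63]
st_hi 0 [-0.72  0.25  1.39 -0.    1.5   0.85]
st_hi 45 [-0.72  0.25  1.39 -0.    1.5   0.06]
st_hi 90 [-0.72  0.25  1.39 -0.    1.5  -0.72]
st_hi 135 [-0.72  0.25  1.39 -0.    1.5  -1.51]
```

```bash
cat >> h.py <<'E'
PI=np.pi
def st(m=''):
    s=r.get_state(); print(m,'t=%.1f'%s['time_s'],s['position'].round(4),'F',s['force'].round(1),'w %.4f'%s['grip_width']); return s
def twist(d):
    j=np.array(r.get_state()['joint_pos']); j[5]+=d; r.movej(list(j))
def center(xy,z,wopen,f=20,a1=3*PI/4):
    """squeeze at a1, then at a1-90deg; ends gripped at a1-90"""
    r.grip(wopen)
    r.move_to([*xy,z+.12],q(a1)); st('above')
    r.move_l([*xy,z],max_speed=.12)
    st('down'); s=None
    r.grip(0.0,f); st('sq1'); r.grip(wopen)
    twist(PI/2); s=st('tw')
    r.grip(0.0,f); st('sq2')
E
python3 - <<'E'
from h import *
center([0.5498,-0.1863],.036,.085)
print(r.get_state()['joint_pos'].round(3),r.get_state()['eef_rot'].round(3))
E
```

```text
above t=2.1 [ 0.5497 -0.1873  0.1562] F [-0.7  0.5  0.4] w 0.0850
down t=3.3 [ 0.5504 -0.1866  0.0367] F [ 0.4  0.1 -0.7] w 0.0846
sq1 t=3.6 [ 0.5507 -0.1864  0.0372] F [-0.7  1.4  6.1] w 0.0649
tw t=5.4 [ 0.5495 -0.1863  0.0357] F [ 0.  -1.   0.4] w 0.0848
sq2 t=5.7 [ 0.5498 -0.1865  0.0359] F [ 0.7 -0.5  0.5] w 0.0648
[-0.447  0.465  1.771 -0.     0.906  0.339] [ 0.924  0.383 -0.     0.   ]
```

Run:
```python
from h import *
r.grip(.085); s=st()
x,y,z=s['position']
r.move_l([0.5498,-0.1863,.17],max_speed=.25)
r.move_to([0.33,.15,.3],q(PI/4)); st()
cv2.imwrite("pics/top1.png",viewer.get_image("top")[:,:,::-1])
t=cv2.imread("pics/top1.png")
print(proj("top",[[0.5498,-0.1863,.074]]))
cv2.imwrite("pics/t1s.png",t)
overlay(t,"top",[((.5498,-.1863),.074,.033),((.4758,-.3267),.008,.05),((.4758,-.3267),.013,.036)],360,210,110,100,6,"pics/o3.png")
```

```text
t=6.0 [ 0.5494 -0.1862  0.0356] F [-1.1  0.7 -0.3] w 0.0849
 t=8.3 [0.3307 0.1497 0.2996] F [ 0.2 -0.2 -0.3] w 0.0848
[[392.5802972  247.23515003]]
```

View pics/o3.png

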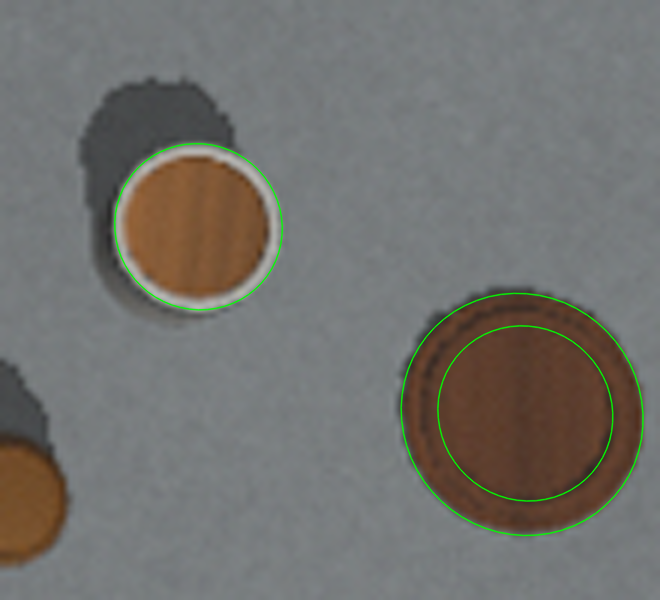

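View pics/t1s.png

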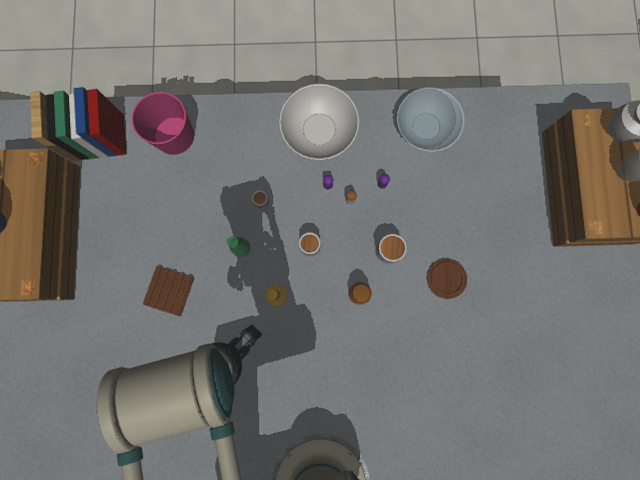

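Run:
```python
from h import *
t=cv2.imread("pics/top1.png").astype(float)
def wood(x0,y0,w,h,thr,f=8):
    c=cv2.resize(t[y0:y0+h,x0:x0+w],None,fx=f,fy=f,interpolation=cv2.INTER_CUBIC)
    m=((c[:,:,2]-c[:,:,0])>thr).astype(np.uint8)
    k=max(cv2.findContours(m,cv2.RETR_EXTERNAL,cv2.CHAIN_APPROX_NONE)[0],key=cv2.contourArea)
    e=cv2.fitEllipse(k); cx,cy=(np.array(e[0])+.5)/f-.5+[x0,y0]
    return cx,cy,np.array(e[1])/f
print('large lid',[wood(370,225,45,45,th) for th in(25,35,45)])
print('exp', proj("top",[[.5498,-.1863,.069]]))
print('stand',[wood(420,250,55,55,th) for th in(12,16,20)])
print('exp0.008', proj("top",[[.4758,-.3267,.008]]))
# white rim brightness
c=cv2.resize(t[225:270,370:415],None,fx=8,fy=8,interpolation=cv2.INTER_CUBIC)
for th in (150,160):
    m=((c.max(2)>th)).astype(np.uint8)
    k=max(cv2.findContours(m,cv2.RETR_EXTERNAL,cv2.CHAIN_APPROX_NONE)[0],key=cv2.contourArea)
    e=cv2.fitEllipse(k); print('rim',(np.array(e[0])+.5)/8-.5+[370,225],np.array(e[1])/8)
print('exp',proj("top",[[.5498,-.1863,.074]]))
```

```text
large lid [(np.float64(392.0471019744873), np.float64(247.28590774536133), array([23.72718048, 24.497715  ])), (np.float64(392.0455722808838), np.float64(247.28079795837402), array([23.33755875, 24.05883026])), (np.float64(392.04047775268555), np.float64(247.26577377319336), array([22.99773407, 23.67625999]))]
exp [[392.25811962 247.49054448]]
stand [(np.float64(446.7322082519531), np.float64(278.3581943511963), array([39.29347992, 40.87388992])), (np.float64(446.73525047302246), np.float64(278.35518074035645), array([39.09696579, 40.65267181])), (np.float64(446.73621368408203), np.float64(278.35671615600586), array([38.903759  , 40.43097687]))]
exp0.008 [[446.51421668 278.44617943]]
rim [392.3988533  247.52011299] [26.91226006 27.34691429]
rim [392.34669876 247.52523041] [26.58634949 26.97279739]
exp [[392.5802972  247.23515003]]
```

Run:
```python
from h import *
t=cv2.imread("pics/top1.png")
u=[446.73+.2,278.36]
g=np.clip(t.astype(float)*1.7,0,255).astype(np.uint8)
A=back("top",446.9,278.36,.008)[:2]; B=back("top",447.3,278.3,.008)[:2]; print(A,B)
s=lambda P:P
overlay(g,"top",[],420,252,55,52,11,"pics/s0.png")
# cancel camera bias -0.2px in u when drawing: shift via crop offset
overlay(g,"top",[(A,.008,.05),(A,.013,.043),(A,.013,.036)],420,252,55,52,11,"pics/s1.png")
```

```text
[ 0.47598636 -0.32767158] [ 0.47610699 -0.32867408]
```

View pics/s0.png

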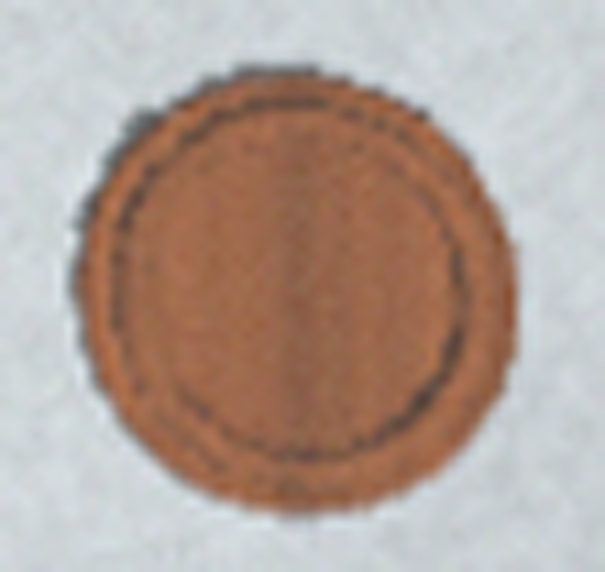

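View pics/s1.png

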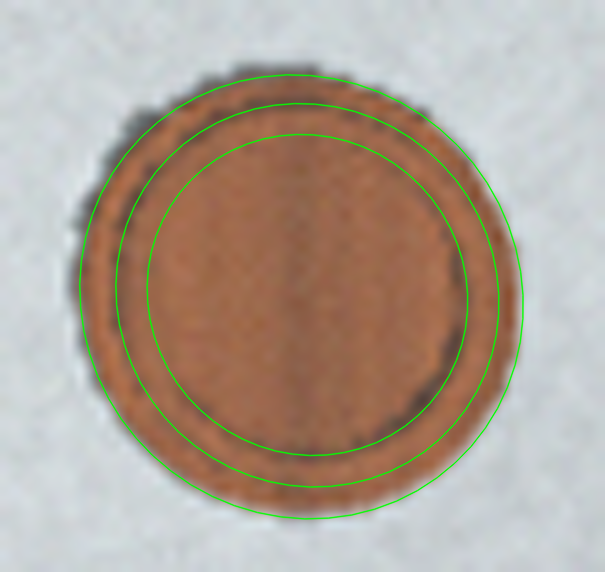

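```bash
cat >> h.py <<'E'
def settle(m=''):
    r.wait(.3); return st(m)
def place(xy,zu,zg,zend,a=PI/4,hover=.012,fl=6):
    """gripped at TCP zg above underside; carry to xy with clearance; zend = floor height of seat"""
    p=r.get_state()['position']
    zt=max(p[2]+.06,zend+zg+.05)
    r.move_l([p[0],p[1],zt],max_speed=.15); settle('lift')
    r.move_to([*xy,zend+zg+.03+hover],q(a)); settle('over')
    r.move_l([*xy,zend+zg+hover],max_speed=.06); settle('hover')
    hit=r.move_l([*xy,zend+zg-.003],max_speed=.015,force_limit=fl); print('hit',hit); return settle('seat')
E
python3 - <<'E'
from h import *
X=[0.5498,-0.1863]
r.move_to([*X,.15],q(PI/4)); r.move_l([*X,.036],max_speed=.12); settle()
r.grip(0,40); settle('g')
place([.4765,-.3272],0,.036,.008)
E
```

```text
t=11.3 [ 0.55   -0.1864  0.0365] F [0.5 0.7 0.6] w 0.0847
g t=11.9 [ 0.5501 -0.1865  0.0364] F [ 0.7 -0.5  5.5] w 0.0647
lift t=12.8 [ 0.5495 -0.1862  0.0953] F [ 0.6 -0.5 -4.2] w 0.0649
over t=13.7 [ 0.4771 -0.3263  0.0861] F [-0.7  0.6 -3.2] w 0.0649
hover t=14.7 [ 0.4767 -0.3274  0.0564] F [ 0.6  0.1 -3.4] w 0.0645
hit True
seat t=15.7 [ 0.4764 -0.3271  0.0444] F [-0.7 -0.   5.8] w 0.0645
```

Run:
```python
from h import *
r.grip(.085); settle('open')
r.move_l([.4765,-.3272,.16],max_speed=.2)
r.move_to([0.33,.15,.3],q(PI/4)); st()
for n in("top","scene"): cv2.imwrite(f"pics/{n}2.png",viewer.get_image(n)[:,:,::-1])
C=[((.4765,-.3272),.082,.033),((.4765,-.3272),.013,.043)]
overlay(cv2.imread("pics/top2.png"),"top",C,410,240,80,75,7,"pics/o4.png")
overlay(cv2.imread("pics/scene2.png"),"scene",C,120,200,110,110,5,"pics/o5.png")
```

```text
open t=16.4 [ 0.4754 -0.3262  0.043 ] F [-0.5 -0.8  0.1] w 0.0854
 t=19.0 [0.3306 0.1496 0.2997] F [ 0.  -0.6  0.1] w 0.0848
```

View pics/o4.png

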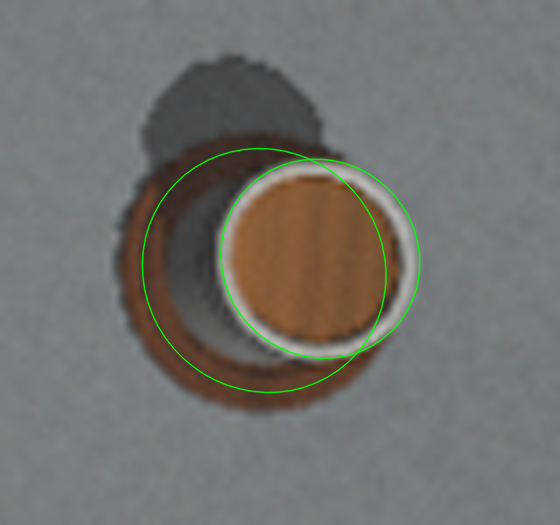

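View pics/o5.png

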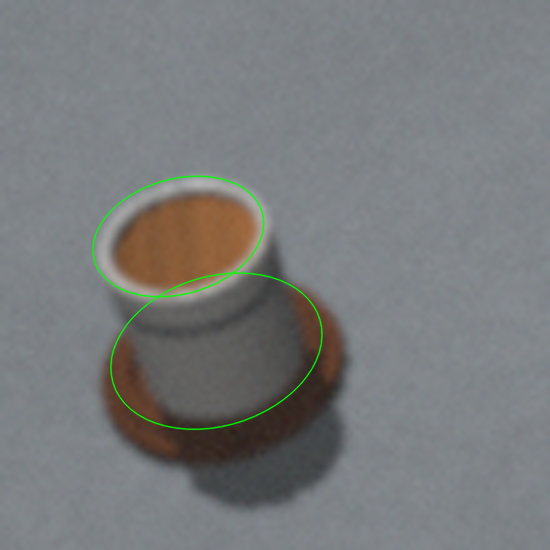

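Picture: the large canister is upright inside the stand rim, and its rim matches the model circle for z=0.082. Next is the medium.

Run:
```python
from h import *
center([.5663,.0099],.034,.078)
r.grip(0,40); settle('g')
place([.4765,-.3272],0,.034,.077)
```

```text
above t=21.0 [0.5662 0.0102 0.1543] F [-0.6  0.3  0.2] w 0.0781
down t=22.1 [0.567  0.0099 0.0347] F [-0.1  0.3 -0.6] w 0.0779
sq1 t=22.5 [0.5672 0.01   0.0348] F [1.1 1.6 3.7] w 0.0514
tw t=24.3 [0.566  0.0098 0.0337] F [ 0.6 -0.4 -0.1] w 0.0783
sq2 t=24.6 [0.5662 0.0098 0.0339] F [ 0.2 -0.1  0.2] w 0.0509
g t=25.2 [0.5663 0.0098 0.034 ] F [ 0.3 -0.8  4.1] w 0.0507
lift t=26.5 [0.566  0.0098 0.1603] F [-0.8  0.1 -2.5] w 0.0508
over t=28.1 [ 0.477  -0.3264  0.1531] F [ 0.1 -0.7 -2.3] w 0.0503
hover t=29.0 [ 0.4767 -0.3274  0.1234] F [ 0.1  0.2 -1.7] w 0.0506
hit True
seat t=30.1 [ 0.4764 -0.3271  0.111 ] F [-0.7  0.3  6. ] w 0.0505
```

Run:
```python
from h import *
r.grip(.075); settle('open')
r.move_l([.4765,-.3272,.23],max_speed=.2)
p=[.6814,.1284]
r.move_to([.6,.0,.25],q(PI/2))
for n in("top","scene"): cv2.imwrite(f"pics/{n}3.png",viewer.get_image(n)[:,:,::-1])
a=cv2.imread("pics/top3.png"); b=cv2.imread("pics/scene3.png")
cv2.imwrite("pics/v3.png",np.hstack([cv2.resize(a[230:320,410:500],None,fx=4.4,fy=4.4),cv2.resize(b[170:300,120:250],None,fx=396/130,fy=396/130)]))
```

```text
open t=30.8 [ 0.4756 -0.3264  0.1097] F [-0.  -0.3 -0.6] w 0.0751
```

View pics/v3.png

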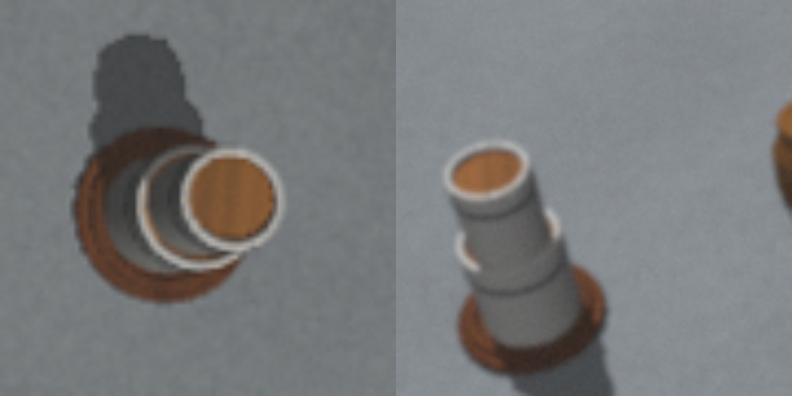

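The medium is seated upright inside the large's rim in both views. Next is the small.

Run:
```python
from h import *
center([.6814,.1284],.031,.064)
r.grip(0,40); settle('g')
place([.4765,-.3272],0,.031,.138)
```

```text
above t=34.0 [0.6814 0.1279 0.1512] F [ 0.4 -0.9 -0.2] w 0.0640
down t=35.1 [0.6822 0.1284 0.032 ] F [ 0.2 -0.3 -1.4] w 0.0640
sq1 t=35.5 [0.6821 0.1286 0.032 ] F [0.7 0.9 4.2] w 0.0377
tw t=37.2 [0.6811 0.1283 0.0307] F [-0.7  0.6 -0.1] w 0.0642
sq2 t=37.6 [0.6811 0.1285 0.0308] F [0.1 0.8 0.7] w 0.0372
g t=38.1 [0.6812 0.1285 0.0309] F [-0.6  1.1  2.3] w 0.0369
lift t=39.8 [0.681  0.1285 0.2184] F [-1.   0.4 -0.8] w 0.0370
over t=41.9 [ 0.4769 -0.3267  0.211 ] F [-0.8 -0.2 -1.5] w 0.0373
hover t=42.9 [ 0.4767 -0.3273  0.1814] F [-0.5 -0.1 -1.3] w 0.0375
hit True
seat t=44.0 [ 0.4764 -0.3271  0.1688] F [-0.2  0.4  6.3] w 0.0372
```

Run:
```python
from h import *
r.grip(.06); settle('open')
r.move_l([.4765,-.3272,.28],max_speed=.2)
r.move_to([.6,-.02,.28],q(PI/2))
for n in("top","scene"): cv2.imwrite(f"pics/{n}4.png",viewer.get_image(n)[:,:,::-1])
a=cv2.imread("pics/top4.png"); b=cv2.imread("pics/scene4.png")
cv2.imwrite("pics/v4.png",np.hstack([cv2.resize(a[230:320,410:500],None,fx=4.4,fy=4.4),cv2.resize(b[140:300,100:260],None,fx=396/160,fy=396/160)]))
```

```text
open t=44.6 [ 0.4758 -0.3266  0.1677] F [0.3 0.2 0.4] w 0.0602
```

View pics/v4.png

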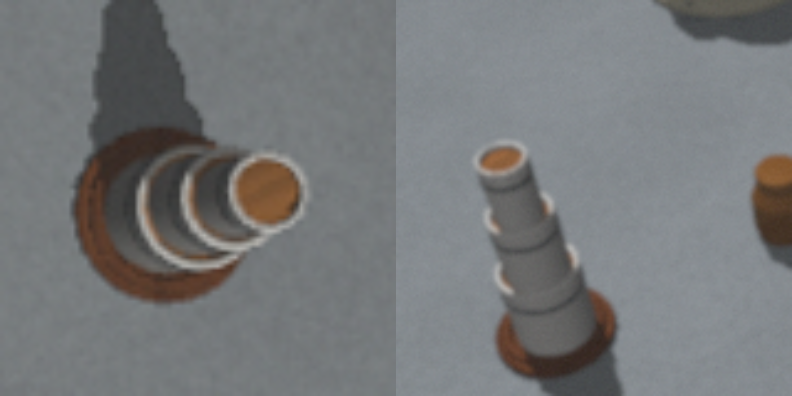

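View pics/scene4.png

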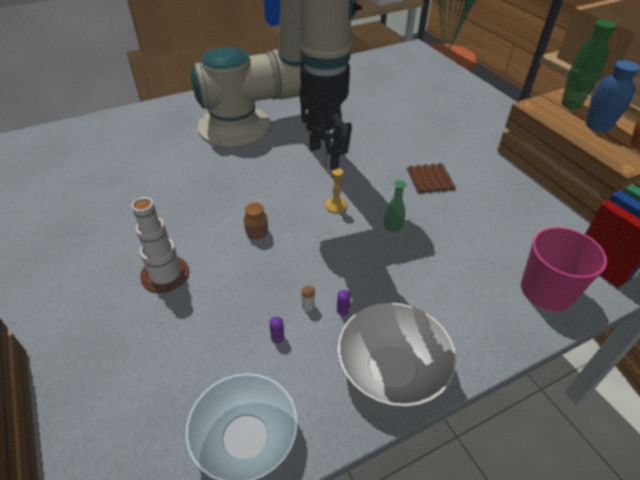

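The three-canister tower is upright and nested. The vase, candlestick and jar haven't moved. The spice pot is the white, brown-topped one at scene (308,298), standing between the purple ones at (277,329) and (344,302).

Run:
```python
from h import *
center([.6851,-.0952],.029,.047)
r.grip(0,35); settle('g')
place([.4765,-.3272],0,.029,.193,fl=5)
```

```text
above t=47.8 [ 0.6852 -0.0951  0.1494] F [ 0.7 -0.3  0.2] w 0.0469
down t=48.9 [ 0.6859 -0.0953  0.03  ] F [ 0.5 -0.2 -0. ] w 0.0471
sq1 t=49.2 [ 0.6857 -0.0954  0.0301] F [-0.   0.6  4.3] w 0.0254
tw t=51.0 [ 0.6849 -0.0951  0.0287] F [ 0.1 -0.4  0.9] w 0.0469
sq2 t=51.3 [ 0.6849 -0.0951  0.0288] F [ 0.8 -0.8  0.4] w 0.0255
g t=51.8 [ 0.6849 -0.0951  0.0288] F [-1.  -0.3  1.6] w 0.0248
lift t=53.9 [ 0.6849 -0.0951  0.2716] F [ 0.3 -0.1 -0.3] w 0.0249
over t=55.4 [ 0.4772 -0.3266  0.2639] F [-1.   0.4 -1. ] w 0.0250
hover t=56.3 [ 0.4766 -0.3273  0.2344] F [-0.4 -0.9 -0.1] w 0.0252
hit True
seat t=57.4 [ 0.4764 -0.3271  0.2218] F [-0.6 -0.   6.1] w 0.0251
```

Run:
```python
from h import *
r.grip(.047); settle('open')
r.move_l([.4765,-.3272,.33],max_speed=.15)
r.move_to([.45,.0,.33],q(PI/2)); settle()
for n in("top","scene"): cv2.imwrite(f"pics/{n}5.png",viewer.get_image(n)[:,:,::-1])
a=cv2.imread("pics/top5.png"); b=cv2.imread("pics/scene5.png")
cv2.imwrite("pics/v5.png",np.hstack([cv2.resize(a[230:320,410:500],None,fx=4.4,fy=4.4),cv2.resize(b[140:300,100:260],None,fx=396/160,fy=396/160)]))
```

```text
open t=58.0 [ 0.4759 -0.3267  0.2207] F [ 0.4  0.6 -0.3] w 0.0470
 t=60.5 [ 0.4503 -0.0007  0.3298] F [ 0.1 -0.8  0.4] w 0.0470
```

View pics/v5.png

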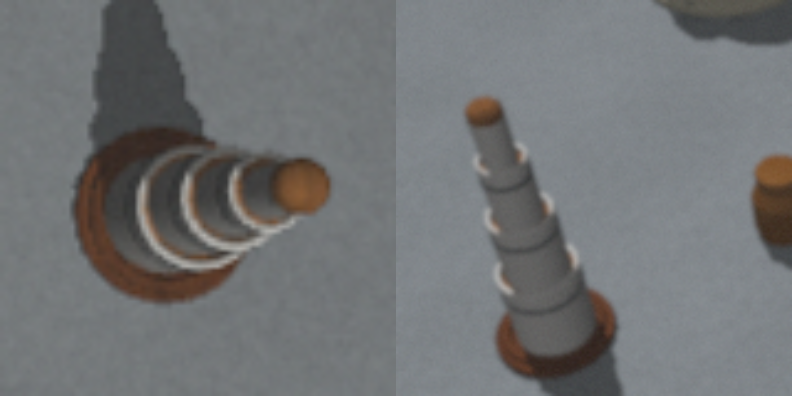

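View pics/top5.png

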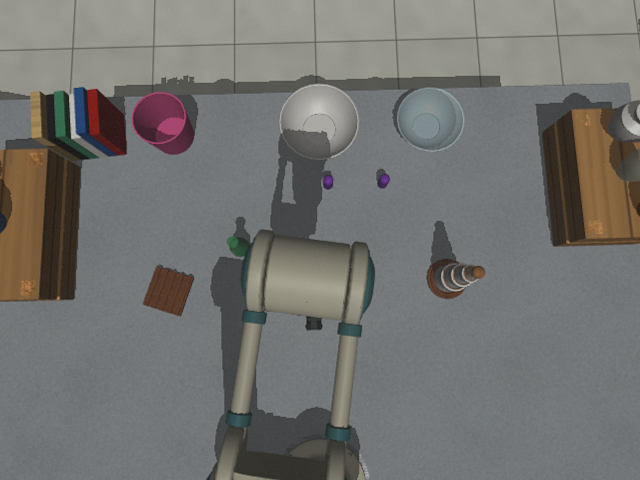

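The four-piece tower stands nested and upright, with its top at (479,272) in the top view. The gripper is well clear of it, so I'm handing in.

Run:
```python
from h import *
r.close_job(); st()
```

```text
the job is handed in; nothing more can be done
the job is handed in; nothing more can be done
```

The tower is built on the round stand: large, medium, small, then the spice pot on top. I let go of each one and handed the job in about 60 s after the start; no verdict was reported.

- **Method:** I centred each canister in the gripper with two squeezes 90° apart. I then lowered it slowly until it touched down.
- **Seating:** The gripper stopped within about 0.5 mm of the fully seated height for all four. The last pictures show every piece upright inside the rim below it.
- **Left alone:** No picture showed the vase, candlestick or jar moving. The arm hid the candlestick and jar in the last top view. I last saw the candlestick after the small was placed; the jar is also in the final scene crop.
- **Disagreement:** The two cameras' calibrations differed by about 2 mm. I used the top camera, which I checked with the large canister at a known gripper position.

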